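# Raise the stop gate and send the board carrier through

### The arm

A 6-joint arm with a two-finger parallel gripper is mounted at the origin on the work surface. World frame = base frame: x ahead of the robot, y to its left, z up, the work surface at z = 0. Lengths are in m, angles in degrees, forces in N, time in s.
With the tool pointing down it reaches from about 0.4 to 0.825 m from the base axis. Payload 7 kg.
Tool frame: the origin (TCP) lies between the finger pads; the fingertips stand 11 mm ahead of it and the grasp point (between the pads) lies 8 mm behind it; z points along the fingers, y is the direction in which the jaws open and shut (so a half turn about z gives the same grasp; the last joint's range is limited). The gripper opens to 88 mm and grips with 3 to 60 N. Pads are 19 mm wide; open, the fingers measure 130 mm over their backs; the gripper's body (78 mm by 193 mm) begins 47 mm behind the grasp point.
Start: joints at [86.809, 20.546, 0.682, 0, -70.136, -16.507], TCP at [0.228, 0.635, 0.2] pointing down, gripper open.
Joint ranges: [-176.03, 176.03], [-82.01, 121.73], [-58.28, 71.71], [-173.87, 95.51], [-174.79, -0.11], [-173.66, 173.66]. Speed limits (degrees/s): [136.94, 136.94, 172.46, 180, 180, 180].

### API

Orientations are given as [roll, pitch, yaw] about the fixed x, y, z axes, in that order (R = Rz(yaw) Ry(pitch) Rx(roll)).
In Python, from plant import r gives the robot as it stands.
- The arm moves only by the shell command python3 -m inch 'ROWS' [OPENING] [FORCE]. ROWS is JSON, a list of rows, each an object of numbers: "x", "y", "z": the shift along the tool's x, y, z as a fraction of full scale; "yaw": the turn about the tool's z as a fraction of full scale. In form: [{"x": .., "y": .., "z": .., "yaw": ..}, ...]. A call has 1 to 5 rows; each row shifts and turns the pose as measured when the row begins, along the tool's axes as they then stand; what a row does not reach is not made up. Full scale, the value 1, is 0.025 m for a shift and 4 degrees for a turn. A row lasts 1/12 s, in which the tool goes at most 41.7 mm and 7.16 degrees, less where a joint would pass 70% of its speed; a pose out of reach is approached as far as the arm can. A call with a number of a shift or a turn outside -1 to 1 is refused whole. A call with a gripper value outside its range is refused whole. OPENING is the opening, from -1 (shut) to 1 (fully open), set as the call begins (- or left out, the last holds). The fingers move at their own pace and stop on an object; FORCE is the grip in N (left out, the last holds). Time passes only in rows, so rows that do not move let the fingers close. It gives the time, the measured TCP pose, the force and the opening at its end, in the units of the state.
- r.get_state(): the state, without advancing time (a new reading comes with each control period).
- r.capture(name): name is "side" or "top"; returns (picture, depth): 400x640x3 uint8, red, green, blue; 400x640 float32, m along the optical axis (not along the pixel's ray), 0 where there is no reading.
- r.camera_info(name): a dict with "mtx" (3x3 intrinsics, pixels), "k1" (the pictures are not rectified: a ray, as slopes to the right and down, at radius r is drawn at 1 + k1 r^2 times it, then the intrinsics apply), "pose" (4x4, takes a point from camera to world coordinates). Camera axes: x right, y down, z forward; pixel columns grow to the right and rows downward; lengths in m; the calibration is good to about 2 mm. A picture is of the moment at which its call begins. camera_info takes no time and is no camera call.
- r.close_job(): hands the job in, once; it reports no verdict.
The state is a dict: "time_s": time; "joints": joint angles; "qd": joint speeds; "joint_torque": joint torques, N m; "tcp_pos": TCP position; "eef_rot": TCP orientation; "contact_force": force on the tool from outside, world axes, zero at the start; "moment": the same for the moment, N m; "gripper_width": finger opening in m.
Only numpy, scipy, OpenCV 4.12 (cv2) and the standard library are available. Lean on these libraries where they do the work, as an engineer would, in place of code of your own. Each camera call takes 0.05 s, during which the arm holds its last target. There are 200 camera calls.

### The job

Push the counterweighted gate arm of the board track up past its balance point so that it stays raised by itself, then push the board carrier along the track, through the open gate, until it is fully home against the end stop. Nothing needs grasping: push with the fingers, never lift or tip the carrier, and leave the solder spool, the tip-cleaner tin and the glass tumbler where they stand.

Things in the scene. Friction and masses are not known exactly. Their poses are not given: they have to be found in the camera images.
- track: Fixed aluminium board track. Origin: centre of its underside, on the bench; y along the track to the end stop, x across it away from the robot, z up. Base plate 150 x 420 x 12 mm. Guide rails along y at x = -63 and +63 mm, 10 mm wide, 116 mm apart inside, tops 26 mm above the bench. The -y end is open. The gate arm crosses at y = 0; its hinge cheeks (52 mm over all in y, 76 mm tall) stand at x = +115 mm.
- end_stop (a point): Middle of the end stop's inner face: x = 0, y = +190, z = 32 mm in the track's frame. The stop is a wall across the track's +y end, 116 mm wide, 12 mm thick, top 52 mm above the bench.
- gate (a joint): Gate arm's hinge, rad. 0: lowered, arm level across the track towards the robot, barring the carrier. Grows as the handle rises; 1.65: fully raised, just past upright, against its stop. Below the balance point (near 0.85) gravity returns it to 0, above it carries it on up to 1.65. Damped, 0.12 N m s/rad. Lifting at the handle takes about 2 to 3 N at first, less higher up.
- gate_handle (a point): Centre of the gate's T-bar: round rubber bar, 16 mm thick, 120 mm long, parallel to the track's y, on top of a post (16 mm wide) that leans up and towards the robot from the arm, 20 degrees off vertical. Lowered: x = -55, y = 0, z = 170 mm in the track's frame. It circles gate_pivot at 202 mm radius: first up and away from the robot, straight above the pivot at gate = 1.0.
- gate_pivot (a point): Middle of the gate's hinge axis, fixed at x = +115, y = 0, z = 60 mm in the track's frame; axis parallel to the track's y. The arm is a steel bar 22 mm wide, 14 mm thick, 195 mm long from here to its free end, lying level at this height when lowered. Its counterweight, a steel cylinder 46 mm in diameter and 50 mm long, is then centred 46 mm above and 25 mm beyond the axis.
- carrier: Loose black carrier, about 0.35 kg, holding a green circuit board; 110 (x) x 120 (y) mm, 3 mm play to each rail. Origin: centre of its underside, 12 mm above the bench; axes as the track's. Floor 10 mm thick; 8 mm upright walls across both y ends, tops 70 mm above the bench. Starts before the gate at the open -y end; fully home its origin is at y = +130 mm in the track's frame.
- spool: Bystander: spool of solder wire, 60 mm in diameter, 56 mm tall, standing beyond the track. Origin: centre of its underside.
- tin: Bystander: round steel tin of brass wool, 76 mm in diameter, 37 mm tall with the wool, standing beyond the track. Origin: centre of its underside.
- tumbler: Bystander: empty glass tumbler, 68 mm across the rim, 100 mm tall, standing on the robot's side of the track towards its end stop. Origin: centre of its underside.
Things that resemble listed ones, but are neither listed nor needed, are in the scene too. Of the things like the carrier, leave any that is purple or red; of the rest the larger one is meant.

How it is judged:
By the outcome, as a careful person would: the job done as asked, in the order asked, and still so for the second after the job is handed in, with the robot touching nothing.
It also fails if it takes over 59 s, if anything falls off the work surface, if the arm or the gripper's body presses on something with over 40 N, if the wrist force passes 120 N, or if a joint passes its speed limit or range.

## Working session

There is one attempt and no reset: what is moved stays moved. The work goes in short steps, Python scripts to look and compute and a shell command to move; the robot and the scene stay as the last step left them, time stands still between calls to the robot, and variables do not carry over. Pictures are saved under pics/ and viewed, about 8 in all and at most 12, crops included, and the job is handed in when it is done.

```bash
mkdir -p pics; ls; python3 - <<'E'
from plant import r
import cv2,numpy as np
for n in("side","top"):
    p,d=r.capture(n); cv2.imwrite(f"pics/{n}0.png",p[...,::-1]); np.save(f"{n}0.npy",d)
    print(n,r.camera_info(n))
print(r.get_state())
E
```

```text
pics
side {'mtx': array([[374.29985265,   0.        , 320.35909942],
       [  0.        , 374.29985265, 200.08370952],
       [  0.        ,   0.        ,   1.        ]]), 'k1': -0.08620109303647079, 'pose': array([[-0.91063264, -0.31641274,  0.26576525,  0.28545838],
       [-0.41315633,  0.68618663, -0.59870673,  0.46873229],
       [ 0.00707388, -0.65500449, -0.75559187,  0.78357844],
       [ 0.        ,  0.        ,  0.        ,  1.        ]])}
top {'mtx': array([[484.40178494,   0.        , 317.01068191],
       [  0.        , 484.40178494, 200.29903798],
       [  0.        ,   0.        ,   1.        ]]), 'k1': -0.12322397969871984, 'pose': array([[ 1.43829462e-02, -9.97040130e-01,  7.55255587e-02,
         3.98095619e-01],
       [-9.99896542e-01, -1.43275586e-02,  1.27516245e-03,
        -7.32300677e-02],
       [-1.89291264e-04, -7.55360856e-02, -9.97143051e-01,
         1.44333507e+00],
       [ 0.00000000e+00,  0.00000000e+00,  0.00000000e+00,
         1.00000000e+00]])}
{'time_s': 0.1, 'joints': array([ 8.68087702e+01,  2.05857065e+01,  6.41287666e-01, -1.76144293e-02,
       -7.01372661e+01, -1.65084693e+01]), 'qd': array([-0.00753203, -0.04412737,  0.10689447,  0.1074688 , -0.10775971,
       -0.01156555]), 'joint_torque': array([-8.90136071e-04, -5.84163487e+01,  2.93753618e+01,  7.01555997e+00,
        1.01992569e-02, -4.20045149e-05]), 'tcp_pos': array([0.22738818, 0.63505223, 0.19935234]), 'eef_rot': array([ 1.79916976e+02, -7.33616896e-03, -1.97056904e+01]), 'contact_force': array([-0.30272365, -0.06572557, -0.47167068]), 'moment': array([ 0.01491275, -0.0388981 ,  0.0297795 ]), 'gripper_width': 0.0874461342612139}
```

View pics/top0.png

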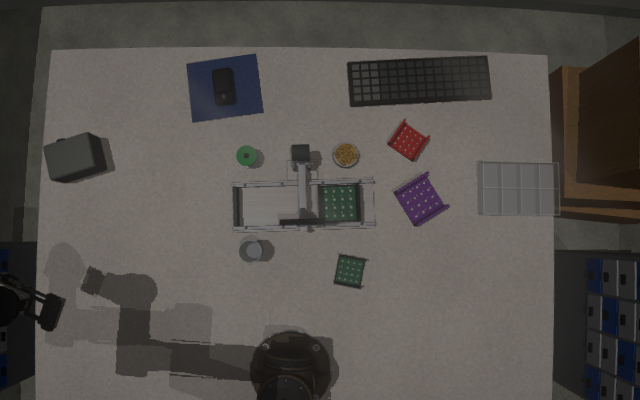

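View pics/side0.png

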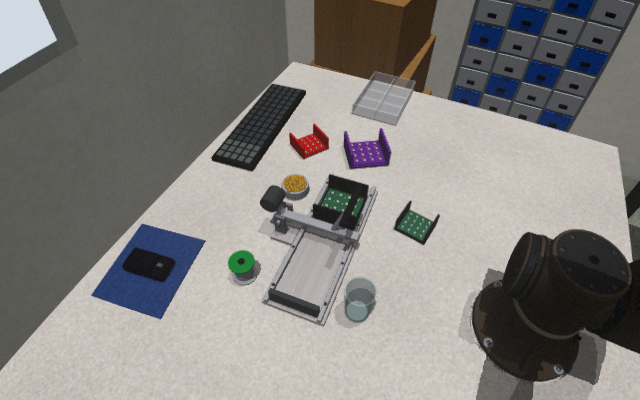

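Top view: the carrier candidates are green in the track (341,202), small green (350,270), red (408,140) and purple (420,200). I choose the one in the track: it is the larger of the two that aren't purple or red. The end stop is at the left (238,206), the gate handle near (300,222), and the tumbler at (252,250). I'll check this in an enlarged crop.

```bash
cat > h.py <<'E'
import numpy as np,cv2
from plant import r
def ray(n,u,v):
    c=r.camera_info(n);K=c["mtx"];x=(u-K[0,2])/K[0,0];y=(v-K[1,2])/K[1,1]
    a,b=x,y
    for _ in range(20):
        s=1+c["k1"]*(a*a+b*b);a,b=x/s,y/s
    P=c["pose"];return P[:3,3],P[:3,:3]@np.array([a,b,1.])
def atz(n,u,v,z):
    o,d=ray(n,u,v);return o+d*(z-o[2])/d[2]
def cloud(n,D):
    c=r.camera_info(n);h,w=D.shape
    uv=np.stack(np.meshgrid(np.arange(w),np.arange(h)),-1).reshape(-1,1,2).astype(float)
    p=cv2.undistortPoints(uv,c["mtx"],np.array([c["k1"],0,0,0.])).reshape(h,w,2)
    q=np.dstack([p,np.ones((h,w))])*D[...,None];P=c["pose"];return q@P[:3,:3].T+P[:3,3]
E
python3 - <<'E'
import cv2
a=cv2.imread("pics/top0.png")[130:270,225:385]; a=cv2.resize(a,None,fx=5,fy=5,interpolation=cv2.INTER_CUBIC)
cv2.imwrite("pics/crop1.png",cv2.convertScaleAbs(a[:600],alpha=1.5))
E
```

```text
(no output)
```

View pics/crop1.png

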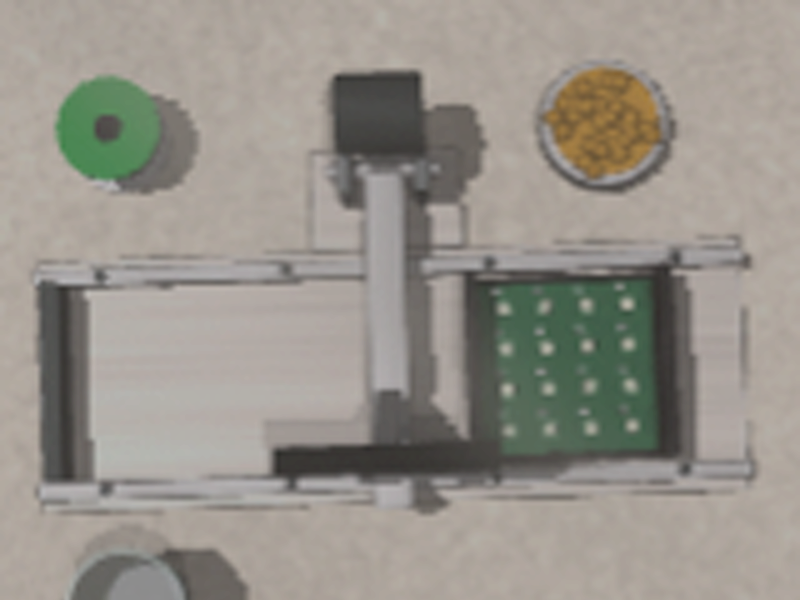

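```bash
python3 - <<'E'
from h import *
f=lambda u,v,z:atz("top",225+(u-2)/5,130+(v-2)/5,z)
A=f(40,272,.026);B=f(744,252,.026);C=f(42,493,.026);D=f(751,471,.026)
for p in(A,B,C,D):print(p.round(4))
ey=((A-B)+(C-D))/2;L=np.linalg.norm(ey);ey/=L;ex=np.array([ey[1],-ey[0],0]);c=(A+B+C+D)/4
print("L",L,"W",(A-C)@ex,"yaw",np.degrees(np.arctan2(ey[1],ey[0]))-90,"c",c)
T=lambda p:((p-c)@ex*1e3,(p-c)@ey*1e3)
print("handle ends",T(f(273,460,.17)),T(f(500,455,.17)))
print("arm free end",T(f(393,507,.067)),"counterw",T(f(377,113,.129)))
print("carrier walls",T(f(478,365,.07)),T(f(672,360,.07)))
print("tumbler",T(f(127,600,.1)),f(127,600,.1),"spool",T(f(108,128,.056)),"tin",T(f(605,125,.037)))
for n in("top","side"):
    d=np.load(n+"0.npy");X=cloud(n,d)-c;x=X@ex;y=X@ey;z=X[...,2]+c[2]
    m=(abs(y)<.08)&(abs(x+.055)<.04)&(z>.155)&(z<.2)&(d>0)
    print(n,"bar pts",m.sum(),np.median(x[m]),y[m].min(),y[m].max(),z[m].max())
    m=(abs(x)<.03)&(y<-.02)&(y>-.25)&(z>.06)&(z<.08)&(d>0)
    print("wall pts",m.sum(),np.sort(y[m])[[3,-4]])
    m=(abs(x)<.1)&(abs(y)<.23)&(z<.02)&(d>0);print(" plate z",np.median(z[m]))
E
```

```text
[0.5501 0.1786 0.026 ]
[ 0.5679 -0.2368  0.026 ]
[0.4198 0.1738 0.026 ]
[ 0.4388 -0.2417  0.026 ]
L 0.4158735097512641 W 0.13039444413511653 yaw 2.532414360911446 c [ 0.49416831 -0.03153064  0.026     ]
handle ends (np.float64(-54.59170768101466), np.float64(61.02783152435223)) (np.float64(-55.483914601028495), np.float64(-58.392738023590766))
arm free end (np.float64(-79.75600746288163), np.float64(1.513765435304505)) counterw (np.float64(135.47546031448482), np.float64(2.6011854875558376))
carrier walls (np.float64(-0.652310139417242), np.float64(-49.12052586722657)) (np.float64(-1.1000291112480063), np.float64(-159.56178124797958))
tumbler (np.float64(-127.45527132960984), np.float64(149.4257230720115)) [0.3602352 0.1121176 0.1      ] spool (np.float64(144.63302816352163), np.float64(161.31592235481645)) tin (np.float64(140.71161675272452), np.float64(-128.2660284544096))
top bar pts 285 -0.05627700079925879 -0.05952346817307575 0.059130198321278464 0.18592391191436763
wall pts 123 [-0.15981045 -0.04345394]
 plate z 0.009691716161520758
side bar pts 339 -0.06008774684656446 -0.059855826325576206 0.061790578458279344 0.18189195940543634
wall pts 205 [-0.16189618 -0.04096565]
 plate z 0.011334693896605907
```

Everything agrees with the stated dimensions: the track centre is about (0.494, -0.031), yaw 2.5°, and the carrier's rear face is at track y ≈ -163. I'll align the tool with the track and head for the robot side of the handle. With a gap of about 50 mm the fingers will straddle the post and push the bar along its arc.

```bash
cat >> h.py <<'E'
c0=np.array([.494,-.0310,0]);PS=np.radians(2.5)
def where():
    s=r.get_state();p=s["tcp_pos"]-c0
    e=np.array([np.cos(PS),np.sin(PS)]);f=np.array([-e[1],e[0]])
    print("t",round(s["time_s"],2),"track mm",(p[:2]@e*1e3).round(1),(p[:2]@f*1e3).round(1),(p[2]*1e3).round(1),"yaw",s["eef_rot"].round(1),"F",s["contact_force"].round(1),"w",s["gripper_width"].round(3))
E
R='{"x":0.6,"y":1,"z":-0.2,"yaw":-1}'
python3 -m inch '[{"x":0.6,"y":1,"z":-0.2,"yaw":-1},{"x":0.6,"y":1,"z":-0.2,"yaw":-1},{"x":0.6,"y":1,"z":-0.2,"yaw":-1},{"x":0.6,"y":1,"z":-0.2,"yaw":-1},{"x":0.6,"y":1,"z":-0.2,"yaw":-1}]' 0.15
python3 -c "from h import *;where()"
```

```text
time_s: 0.52
tcp_pos: [0.2739, 0.4954, 0.2187]
eef_rot: [179.4, 0.2, 1.3]
contact_force: [0.5, 0.2, 0.3]
gripper_width: 0.0596Traceback (most recent call last):
  File "<string>", line 1, in <module>
    from h import *;where()
                    ~~~~~^^
  File "h.py", line 20, in where
    print("t",round(s["time_s"],2),"track mm",(p[:2]@e*1e3).round(1),(p[:2]@f*1e3).round(1),(p[2]*1e3).round(1),"yaw",s["eef_rot"].round(1),"F",s["contact_force"].round(1),"w",s["gripper_width"].round(3))
                                                                                                                                                                                ^^^^^^^^^^^^^^^^^^^^^^^^
AttributeError: 'float' object has no attribute 'round'
```

```bash
sed -i 's/s\["gripper_width"\].round(3)/round(float(s["gripper_width"]),3)/' h.py
python3 -m inch '[{"x":0.4,"y":1,"yaw":-0.3},{"x":0.4,"y":1},{"x":0.4,"y":1},{"x":0.4,"y":1},{"x":0.4,"y":1}]'
python3 -m inch '[{"x":0.4,"y":1},{"x":0.4,"y":1},{"x":0.4,"y":1},{"x":0.4,"y":1},{"x":0.4,"y":1}]'
python3 -c "from h import *;where()"
```

```text
t 0.52 track mm -196.9 535.5 218.7 yaw [179.4   0.2   1.3] F [0.5 0.2 0.3] w 0.06validation failed for argument at $[0]...
validation failed for argument at $[0]...
```

```bash
python3 -m inch '[{"x":0.4,"y":1,"z":0,"yaw":-0.3},{"x":0.4,"y":1,"z":0,"yaw":0},{"x":0.4,"y":1,"z":0,"yaw":0},{"x":0.4,"y":1,"z":0,"yaw":0},{"x":0.4,"y":1,"z":0,"yaw":0}]'
python3 -m inch '[{"x":0.4,"y":1,"z":0,"yaw":0},{"x":0.4,"y":1,"z":0,"yaw":0},{"x":0.4,"y":1,"z":0,"yaw":0},{"x":0.4,"y":1,"z":0,"yaw":0},{"x":0.4,"y":1,"z":0,"yaw":0}]'
python3 -c "from h import *;where()"
```

```text
time_s: 0.93
tcp_pos: [0.3307, 0.3654, 0.2199]
eef_rot: [179.3, 0.2, 2.9]
contact_force: [1.0, 0.4, 0.5]
gripper_width: 0.0501
time_s: 1.35
tcp_pos: [0.3876, 0.2355, 0.2204]
eef_rot: [179.3, 0.3, 3.0]
contact_force: [1.1, 0.3, -0.1]
gripper_width: 0.0504
t 1.35 track mm -94.7 270.9 220.4 yaw [179.3   0.3   3. ] F [ 1.1  0.3 -0.1] w 0.05
```

```bash
python3 -m inch '[{"x":0.1,"y":1,"z":0,"yaw":0.05},{"x":0.1,"y":1,"z":0,"yaw":0.05},{"x":0,"y":1,"z":0,"yaw":0.05},{"x":0,"y":1,"z":0,"yaw":0},{"x":0,"y":1,"z":0,"yaw":0}]'
python3 -m inch '[{"x":0,"y":1,"z":0,"yaw":0},{"x":0,"y":1,"z":0,"yaw":0},{"x":0,"y":1,"z":0,"yaw":0},{"x":0,"y":1,"z":0,"yaw":0},{"x":0,"y":0.8,"z":0,"yaw":0}]'
python3 -c "from h import *;where()"
```

```text
time_s: 1.77
tcp_pos: [0.3982, 0.1037, 0.2208]
eef_rot: [179.2, 0.4, 2.3]
contact_force: [0.8, -0.4, 0.3]
gripper_width: 0.0503
time_s: 2.18
tcp_pos: [0.4006, -0.0231, 0.2219]
eef_rot: [179.2, 0.4, 2.3]
contact_force: [0.1, 0.4, 0.0]
gripper_width: 0.0506
t 2.18 track mm -93.0 12.0 221.9 yaw [179.2   0.4   2.3] F [0.1 0.4 0. ] w 0.051
```

```bash
python3 -m inch '[{"x":0,"y":0.45,"z":0.8,"yaw":0},{"x":0,"y":0,"z":0.8,"yaw":0},{"x":0,"y":0,"z":0.7,"yaw":0},{"x":0,"y":0,"z":0,"yaw":0}]'
python3 - <<'E'
from h import *
where()
p,d=r.capture("side");cv2.imwrite("pics/s1.png",cv2.resize(p[130:330,210:530,::-1],None,fx=2.5,fy=2.5))
E
```

```text
time_s: 2.52
tcp_pos: [0.4, -0.0399, 0.1634]
eef_rot: [179.3, 0.3, 1.9]
contact_force: [-0.9, 0.2, 0.5]
gripper_width: 0.0504
t 2.52 track mm -94.3 -4.8 163.4 yaw [179.3   0.3   1.9] F [-0.9  0.2  0.5] w 0.05
```

View pics/s1.png

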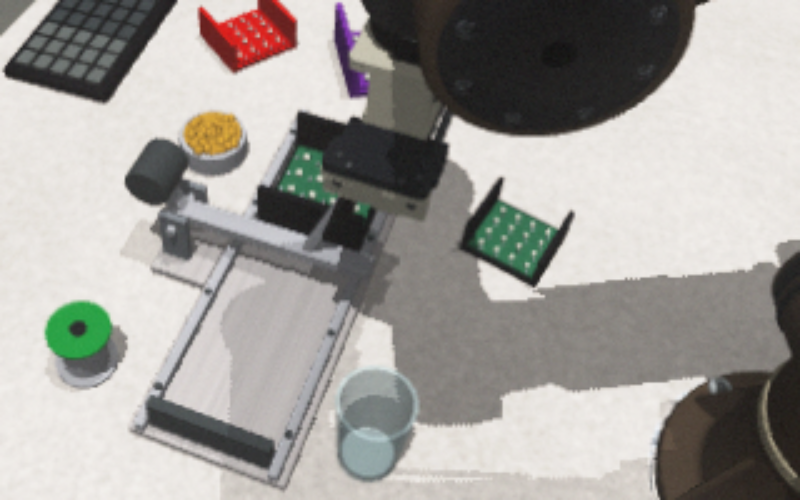

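```bash
python3 -m inch '[{"x":0.4,"y":-0.2,"z":0,"yaw":-0.1},{"x":0.4,"y":0,"z":0,"yaw":0},{"x":0.3,"y":0,"z":-0.3,"yaw":0},{"x":0.3,"y":0,"z":-0.4,"yaw":0}]'
python3 -c "from h import *;where()"
```

```text
time_s: 2.9
tcp_pos: [0.4385, -0.0317, 0.185]
eef_rot: [179.3, 0.1, 2.6]
contact_force: [0.4, -1.2, 0.1]
gripper_width: 0.0502
t 2.9 track mm -55.5 1.7 185.0 yaw [1.793e+02 1.000e-01 2.600e+00] F [ 0.4 -1.2  0.1] w 0.05
```

```bash
python3 - <<'E'
from h import *
p,d=r.capture("side");q,_=r.capture("top");where()
a=cv2.resize(p[130:250,250:410,::-1],None,fx=4,fy=4);b=cv2.resize(q[130:250,225:385,::-1],None,fx=4,fy=4)
cv2.imwrite("pics/s2.png",cv2.resize(np.vstack([a,b]),(400,600)) if 0 else cv2.resize(np.hstack([a,b]),(800,300)))
E
```

```text
t 3.0 track mm -53.7 1.9 186.2 yaw [ 1.793e+02 -1.000e-01  2.600e+00] F [-0.9 -0.1  0.1] w 0.05
```

View pics/s2.png

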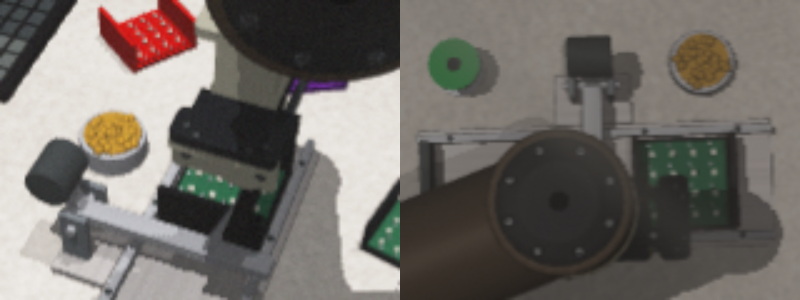

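```bash
cat >> h.py <<'E'
def w2t(X):
    p=X-c0;e=np.array([np.cos(PS),np.sin(PS),0]);f=np.array([-e[1],e[0],0])
    return np.stack([p@e,p@f,p[...,2]],-1)*1e3
def t2w(t):
    t=np.array(t)/1e3;e=np.array([np.cos(PS),np.sin(PS),0]);f=np.array([-e[1],e[0],0])
    return c0+t[0]*e+t[1]*f+np.array([0,0,t[2]])
def proj(n,X):
    c=r.camera_info(n);P=c["pose"];q=P[:3,:3].T@(X-P[:3,3]);a,b=q[:2]/q[2];s=1+c["k1"]*(a*a+b*b)
    return c["mtx"][:2,:2]@np.array([a*s,b*s])+c["mtx"][:2,2]
E
python3 - <<'E'
from h import *
p,d=r.capture("side");T=w2t(cloud("side",d));x,y,z=T[...,0],T[...,1],T[...,2]
o=lambda u,v:((u-250)*2.5,(v-130)*2.5)
for nm,t in dict(bar_a=(-55,-60,170),bar_b=(-55,60,170),arm_end=(-80,0,60),tip=(-54,2,175),fl=(-54,27,175),fr=(-54,-27,175)).items(): print(nm,np.round(o(*proj("side",t2w(t)))))
m=(abs(y)<9)&(x>20)&(x<90)&(z>40)&(z<140)&(d>0); 
if m.sum(): print("arm slope",np.polyfit(x[m],z[m],1),m.sum())
m=(abs(y)<70)&(x<20)&(x>-110)&(z>130)&(z<260)&(d>0)
print(m.sum())
for lo in range(130,260,10):
    k=m&(z>=lo)&(z<lo+10); 
    if k.sum(): print(lo,k.sum(),"x",np.percentile(x[k],[2,50,98]).round(),"y",np.percentile(y[k],[2,50,98]).round())
E
```

```text
bar_a [271. 138.]
bar_b [226. 237.]
arm_end [267. 268.]
tip [248. 183.]
fl [238. 204.]
fr [259. 160.]
arm slope [-1.49271475e-03  6.72710341e+01] 168
206
130 7 x [-42. -41. -39.] y [1. 7. 9.]
140 4 x [-45. -44. -42.] y [-3.  2.  8.]
160 15 x [-66. -61. -53.] y [26. 59. 61.]
170 159 x [-67. -60. -52.] y [ 8. 37. 61.]
180 1 x [-60. -60. -60.] y [42. 42. 42.]
210 14 x [-66. -55. -46.] y [41. 42. 43.]
220 1 x [-63. -63. -63.] y [43. 43. 43.]
230 2 x [-67. -67. -66.] y [-38. -37. -37.]
240 3 x [-67. -67. -66.] y [-35. -34. -31.]
```

The depth data shows the gate still lowered, with the bar at x ≈ -58 and z up to about 178. The fingers were lifted too early and are now just over the bar. I'll back off, go deeper (tips about 40 mm below the bar), and push in x before lifting.

```bash
python3 -m inch '[{"x":0,"y":0,"z":-0.5,"yaw":0},{"x":-0.8,"y":0,"z":-0.2,"yaw":0},{"x":-0.8,"y":0,"z":0,"yaw":0},{"x":0,"y":0,"z":0,"yaw":0}]'
python3 -m inch '[{"x":0,"y":0,"z":0.8,"yaw":0},{"x":0,"y":0,"z":0.8,"yaw":0},{"x":0,"y":0,"z":0.5,"yaw":0},{"x":0,"y":0,"z":0,"yaw":0}]'
python3 -c "from h import *;where()"
```

```text
time_s: 3.38
tcp_pos: [0.3971, -0.0328, 0.2016]
eef_rot: [179.3, 0.2, 2.5]
contact_force: [0.3, -0.9, -0.3]
gripper_width: 0.0505
time_s: 3.72
tcp_pos: [0.397, -0.0324, 0.1487]
eef_rot: [179.5, -0.1, 2.6]
contact_force: [-1.3, -0.3, 0.3]
gripper_width: 0.0505
t 3.72 track mm -97.0 2.8 148.7 yaw [ 1.795e+02 -1.000e-01  2.600e+00] F [-1.3 -0.3  0.3] w 0.05
```

```bash
python3 -m inch '[{"x":0.4,"y":0.1,"z":0.3,"yaw":0},{"x":0.4,"y":0,"z":0,"yaw":0},{"x":0.2,"y":0,"z":0,"yaw":0}]'
python3 -m inch '[{"x":0.2,"y":0,"z":0,"yaw":0}]'
python3 -c "from h import *;where()"
```

```text
time_s: 3.97
tcp_pos: [0.4194, -0.0342, 0.1414]
eef_rot: [179.4, 0.2, 2.7]
contact_force: [-26.3, 9.0, 28.8]
gripper_width: 0.0505
time_s: 4.05
tcp_pos: [0.4193, -0.0344, 0.1413]
eef_rot: [179.4, 0.9, 2.6]
contact_force: [-39.2, 14.5, 34.7]
gripper_width: 0.0505
t 4.05 track mm -74.8 -0.2 141.3 yaw [179.4   0.9   2.6] F [-39.2  14.5  34.7] w 0.051
```

The bar self-locks on rubber friction when pushed purely in x (reaction -x, +z), so I'll follow the arc upward.

```bash
python3 -m inch '[{"x":0,"y":0,"z":-0.3,"yaw":0}]'
python3 -m inch '[{"x":0.15,"y":0,"z":-0.3,"yaw":0}]'
python3 -c "from h import *;where()"
```

```text
time_s: 4.13
tcp_pos: [0.4177, -0.0343, 0.1483]
eef_rot: [179.4, 1.2, 2.6]
contact_force: [0.8, -0.0, -0.1]
gripper_width: 0.0503
time_s: 4.22
tcp_pos: [0.4214, -0.0341, 0.1566]
eef_rot: [179.4, 1.2, 2.6]
contact_force: [-0.2, 0.0, 0.3]
gripper_width: 0.05
t 4.22 track mm -72.6 0.1 156.6 yaw [179.4   1.2   2.6] F [-0.2  0.   0.3] w 0.05
```

```bash
python3 -m inch '[{"x":-0.3,"y":0,"z":0.2,"yaw":0},{"x":0,"y":0,"z":0.4,"yaw":0},{"x":0.3,"y":0,"z":0,"yaw":0}]'
python3 -c "from h import *;where()"
python3 -m inch '[{"x":0.3,"y":0,"z":-0.25,"yaw":0}]'
python3 -c "from h import *;where()"
python3 -m inch '[{"x":0.3,"y":0,"z":-0.3,"yaw":0}]'
python3 -c "from h import *;where()"
python3 -m inch '[{"x":0.3,"y":0,"z":-0.3,"yaw":0}]'
python3 - <<'E'
from h import *
where()
for n in("side",):
    p,d=r.capture(n);T=w2t(cloud(n,d));x,y,z=T[...,0],T[...,1],T[...,2]
    m=(abs(y)<9)&(x>20)&(x<90)&(z>40)&(z<180)&(d>0);print("arm slope",np.polyfit(x[m],z[m],1),m.sum())
E
```

```text
time_s: 4.47
tcp_pos: [0.4197, -0.0339, 0.1432]
eef_rot: [179.5, 1.3, 2.6]
contact_force: [-44.4, 16.0, 34.4]
gripper_width: 0.0507
t 4.47 track mm -74.3 0.3 143.2 yaw [179.5   1.3   2.6] F [-44.4  16.   34.4] w 0.051
time_s: 4.55
tcp_pos: [0.4208, -0.0338, 0.1465]
eef_rot: [179.5, 2.1, 2.5]
contact_force: [-19.4, 9.2, 9.7]
gripper_width: 0.0503
t 4.55 track mm -73.2 0.4 146.5 yaw [179.5   2.1   2.5] F [-19.4   9.2   9.7] w 0.05
time_s: 4.63
tcp_pos: [0.4237, -0.0336, 0.1517]
eef_rot: [179.5, 2.6, 2.5]
contact_force: [-11.0, 5.5, 3.9]
gripper_width: 0.0502
t 4.63 track mm -70.4 0.5 151.7 yaw [179.5   2.6   2.5] F [-11.    5.5   3.9] w 0.05
time_s: 4.72
tcp_pos: [0.4274, -0.0333, 0.1571]
eef_rot: [179.5, 3.1, 2.5]
contact_force: [-12.3, 3.1, 5.7]
gripper_width: 0.0503
t 4.72 track mm -66.6 0.6 157.1 yaw [179.5   3.1   2.5] F [-12.3   3.1   5.7] w 0.05
arm slope [-0.07710108 75.77314802] 156
```

```bash
python3 -m inch '[{"x":0.32,"y":0,"z":-0.42,"yaw":0},{"x":0.33,"y":0,"z":-0.4,"yaw":0},{"x":0.36,"y":0,"z":-0.38,"yaw":0}]'
python3 - <<'E'
from h import *
where()
for n in("side",):
    p,d=r.capture(n);T=w2t(cloud(n,d));x,y,z=T[...,0],T[...,1],T[...,2]
    m=(abs(y)<9)&(x>20)&(x<90)&(z>40)&(z<180)&(d>0);print("arm slope",np.polyfit(x[m],z[m],1),m.sum())
E
```

```text
time_s: 5.02
tcp_pos: [0.4478, -0.0329, 0.1822]
eef_rot: [179.4, 4.1, 2.5]
contact_force: [-8.9, 2.4, 3.1]
gripper_width: 0.0504
t 5.02 track mm -46.2 0.1 182.2 yaw [179.4   4.1   2.5] F [-8.9  2.4  3.1] w 0.05
arm slope [-0.23034577 92.72549791] 149
```

```bash
python3 -m inch '[{"x":0.38,"y":0,"z":-0.38,"yaw":0},{"x":0.4,"y":0,"z":-0.36,"yaw":0},{"x":0.43,"y":0,"z":-0.33,"yaw":0},{"x":0.45,"y":0,"z":-0.3,"yaw":0}]'
python3 - <<'E'
from h import *
where()
for n in("side",):
    p,d=r.capture(n);T=w2t(cloud(n,d));x,y,z=T[...,0],T[...,1],T[...,2]
    m=(abs(y)<9)&(x>20)&(x<90)&(z>40)&(z<180)&(d>0);print("arm slope",np.polyfit(x[m],z[m],1),m.sum())
E
```

```text
time_s: 5.4
tcp_pos: [0.4862, -0.0312, 0.2126]
eef_rot: [179.4, 5.1, 2.5]
contact_force: [-11.0, 4.1, 14.6]
gripper_width: 0.0501
t 5.4 track mm -7.8 0.2 212.6 yaw [179.4   5.1   2.5] F [-11.    4.1  14.6] w 0.05
arm slope [ -0.49670862 123.35697333] 139
```

```bash
python3 -m inch '[{"x":0.4,"y":0,"z":-0.36,"yaw":0},{"x":0.45,"y":0,"z":-0.3,"yaw":0},{"x":0.45,"y":0,"z":-0.25,"yaw":0},{"x":0.45,"y":0,"z":-0.2,"yaw":0}]'
python3 - <<'E'
from h import *
where()
for n in("side",):
    p,d=r.capture(n);T=w2t(cloud(n,d));x,y,z=T[...,0],T[...,1],T[...,2]
    m=(abs(y)<9)&(x>20)&(x<95)&(z>40)&(z<230)&(d>0);print("arm slope",np.polyfit(x[m],z[m],1),m.sum())
E
```

```text
time_s: 5.78
tcp_pos: [0.5357, -0.0287, 0.2364]
eef_rot: [179.4, 5.2, 2.6]
contact_force: [-0.1, 0.3, 0.9]
gripper_width: 0.0505
t 5.78 track mm 41.8 0.5 236.4 yaw [179.4   5.2   2.6] F [-0.1  0.3  0.9] w 0.05
arm slope [-0.2780125  98.40675296] 167
```

```bash
python3 - <<'E'
from h import *
p,d=r.capture("side");where()
cv2.imwrite("pics/s3.png",cv2.resize(p[100:260,220:420,::-1],None,fx=3,fy=3))
T=w2t(cloud("side",d));x,y,z=T[...,0],T[...,1],T[...,2]
m=(abs(y)<9)&(x>20)&(x<95)&(z>40)&(z<230)&(d>0);print("arm slope",np.polyfit(x[m],z[m],1),m.sum())
E
```

```text
t 5.88 track mm 42.5 0.5 235.8 yaw [179.3   5.2   2.6] F [-1.2  0.9 -0.4] w 0.05
arm slope [-0.15541562 84.69199432] 166
```

View pics/s3.png

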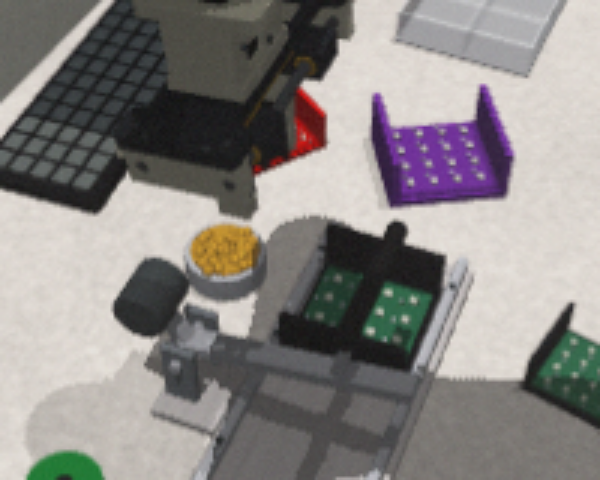

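The gate slipped off at about 0.46 rad and is falling back. I'll retry with the fingers deeper, tracking the gate angle after each short step.

```bash
cat >> h.py <<'E'
def gate():
    p,d=r.capture("side");T=w2t(cloud("side",d));x,y,z=T[...,0],T[...,1],T[...,2]
    s=r.get_state();t=w2t(s["tcp_pos"])
    rr=np.hypot(x-115,z-60)
    m=(abs(y)<9)&(rr>25)&(rr<110)&(x<113)&(z>60)&(d>0)&(x>-10)
    a=np.arctan2(z-60,115-x)-np.arcsin(7/np.maximum(rr,8));g=np.median(a[m]);th=np.radians(57.1)-g
    b=np.array([115-202*np.sin(th),60+202*np.cos(th)])
    print(f"t {s['time_s']:.2f} g {g:.2f} n{m.sum()} sd {a[m].std():.2f} bar {b.round()} tcp {t.round()} bar-tcp {(b-t[[0,2]]).round()} pitch {s['eef_rot'][1]:.1f} F {s['contact_force'].round(1)} next tangent x {np.cos(th):.2f} up {np.sin(th):.2f}")
    return p
E
python3 -m inch '[{"x":-0.9,"y":0,"z":-0.05,"yaw":0},{"x":-0.9,"y":0,"z":-0.05,"yaw":0},{"x":-0.9,"y":0,"z":-0.05,"yaw":0},{"x":-0.9,"y":0,"z":-0.05,"yaw":0},{"x":-0.9,"y":0,"z":-0.05,"yaw":0}]'
python3 -m inch '[{"x":-0.8,"y":0,"z":0,"yaw":0},{"x":0,"y":0,"z":0,"yaw":0}]'
python3 - <<'E'
from h import *
p=gate()
d=r.capture("side")[1]
T=w2t(cloud("side",d));x,y,z=T[...,0],T[...,1],T[...,2]
m=(abs(x+98)<25)&(abs(y)<60)&(z>185)&(z<260)&(d>0)
print(np.c_[x[m],y[m],z[m]][np.argsort(z[m])][:12].round())
E
```

```text
time_s: 6.3
tcp_pos: [0.4224, -0.0341, 0.245]
eef_rot: [179.2, 5.8, 2.4]
contact_force: [-0.0, -0.4, -0.2]
gripper_width: 0.0503
time_s: 6.47
tcp_pos: [0.3978, -0.0357, 0.2463]
eef_rot: [179.2, 5.8, 2.4]
contact_force: [-0.0, -0.2, -0.2]
gripper_width: 0.0502
t 6.52 g 0.00 n204 sd 0.02 bar [-54. 170.] tcp [-95.  -0. 246.] bar-tcp [ 41. -76.] pitch 5.7 F [ 0.5 -0.5  0.3] next tangent x 0.55 up 0.84
[]
```

```bash
python3 -m inch '[{"x":0.05,"y":0,"z":0.9,"yaw":0},{"x":0.05,"y":0,"z":0.9,"yaw":0},{"x":0.05,"y":0,"z":0.9,"yaw":0},{"x":0.05,"y":0,"z":0.8,"yaw":0},{"x":0.05,"y":0,"z":0.6,"yaw":0}]'
python3 -m inch '[{"x":0,"y":0,"z":0.1,"yaw":0}]'
python3 - <<'E'
from h import *
p=gate();cv2.imwrite("pics/s4.png",cv2.resize(p[110:250,230:410,::-1],None,fx=4,fy=4))
E
```

```text
time_s: 6.98
tcp_pos: [0.4022, -0.0361, 0.1416]
eef_rot: [179.3, 5.2, 2.5]
contact_force: [0.6, 0.1, 0.0]
gripper_width: 0.0502
time_s: 7.07
tcp_pos: [0.4008, -0.0365, 0.1362]
eef_rot: [179.2, 5.5, 2.5]
contact_force: [-0.4, -0.1, 0.5]
gripper_width: 0.0503
t 7.12 g 0.00 n203 sd 0.02 bar [-54. 170.] tcp [-93.  -2. 137.] bar-tcp [39. 34.] pitch 5.5 F [ 0.3 -0.4 -0.4] next tangent x 0.55 up 0.84
```

View pics/s4.png

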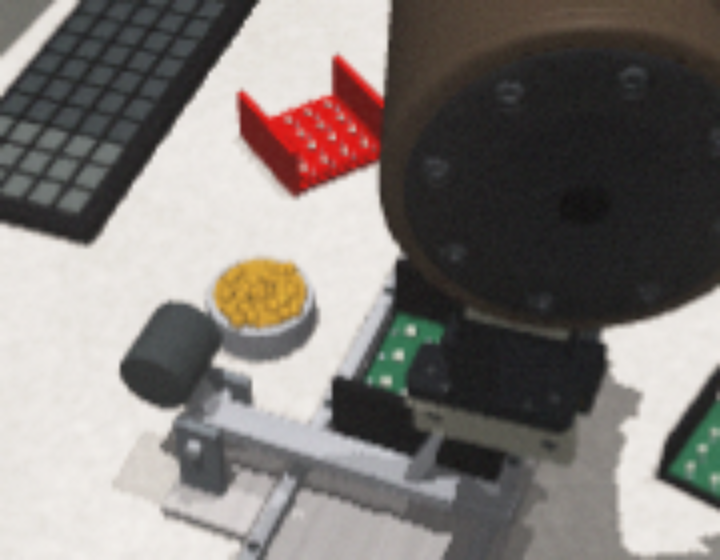

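The gate is lowered and the gripper body sits just above and behind the bar. I'll approach to contact, then follow the arc in short steps.

```bash
python3 -m inch '[{"x":0.4,"y":-0.05,"z":-0.05,"yaw":0},{"x":0.15,"y":0,"z":-0.05,"yaw":0},{"x":0.15,"y":0,"z":-0.2,"yaw":0}]' >/dev/null
python3 -c "from h import *;gate()"
python3 -m inch '[{"x":0.2,"y":0,"z":-0.3,"yaw":0},{"x":0.25,"y":0,"z":-0.35,"yaw":0}]' >/dev/null
python3 -c "from h import *;gate()"
python3 -m inch '[{"x":0.25,"y":0,"z":-0.35,"yaw":0},{"x":0.25,"y":0,"z":-0.35,"yaw":0}]' >/dev/null
python3 -c "from h import *;gate()"
```

```text
t 7.42 g 0.03 n197 sd 0.02 bar [-52. 174.] tcp [-75.  -0. 144.] bar-tcp [24. 31.] pitch 5.8 F [-8.5  2.3  4.8] next tangent x 0.57 up 0.82
t 7.63 g 0.11 n194 sd 0.02 bar [-41. 188.] tcp [-63.  -0. 160.] bar-tcp [22. 28.] pitch 6.2 F [-8.5  1.2  9.2] next tangent x 0.64 up 0.77
t 7.85 g 0.22 n183 sd 0.02 bar [-27. 204.] tcp [-48.  -0. 179.] bar-tcp [21. 25.] pitch 6.2 F [-3.1 -0.4  6.4] next tangent x 0.71 up 0.70
```

```bash
python3 -m inch '[{"x":0.33,"y":0,"z":-0.34,"yaw":0},{"x":0.35,"y":0,"z":-0.32,"yaw":0}]' >/dev/null
python3 -c "from h import *;gate()"
python3 -m inch '[{"x":0.37,"y":0,"z":-0.3,"yaw":0}]' >/dev/null
python3 -c "from h import *;gate()"
python3 -m inch '[{"x":0.38,"y":0,"z":-0.28,"yaw":0}]' >/dev/null
python3 -c "from h import *;gate()"
```

```text
t 8.07 g 0.33 n168 sd 0.02 bar [ -9. 219.] tcp [-28.  -0. 195.] bar-tcp [19. 24.] pitch 6.2 F [-1.8  1.2  6.9] next tangent x 0.79 up 0.62
t 8.20 g 0.40 n154 sd 0.02 bar [  1. 227.] tcp [-15.  -0. 204.] bar-tcp [16. 22.] pitch 6.1 F [4.1 0.3 3.7] next tangent x 0.83 up 0.56
t 8.33 g 0.47 n149 sd 0.02 bar [ 14. 235.] tcp [ -2.   0. 212.] bar-tcp [16. 23.] pitch 5.8 F [ 5.5 -0.4  4. ] next tangent x 0.86 up 0.50
```

```bash
python3 - <<'E'
from h import *
gate();p,d=r.capture("side");where()
T=w2t(cloud("side",d));x,y,z=T[...,0],T[...,1],T[...,2]
m=(x>-60)&(x<60)&(y>-70)&(y<75)&(z>150)&(z<275)&(d>0)
for lo in range(-70,75,10):
    k=m&(y>=lo)&(y<lo+10)
    if k.sum():
        q=np.c_[x[k],z[k]]; q=q[np.lexsort((q[:,0],q[:,1]))]
        print(lo,k.sum(),[tuple(int(v) for v in a) for a in q[::max(1,len(q)//12)]])
cv2.imwrite("pics/s5.png",cv2.resize(p[110:250,230:410,::-1],None,fx=4,fy=4))
E
```

```text
t 8.38 g 0.50 n140 sd 0.02 bar [ 19. 238.] tcp [ -3.   0. 211.] bar-tcp [22. 26.] pitch 5.8 F [-0.8 -0.9  0.3] next tangent x 0.88 up 0.47
t 8.43 track mm -4.1 0.2 210.5 yaw [179.1   5.9   2.5] F [-3.2  1.2 -0.1] w 0.05
-50 2 [(-12, 249), (-11, 251)]
-40 9 [(-11, 245), (-12, 246), (-10, 257), (-10, 259), (-9, 261), (-10, 265), (-9, 267), (-9, 269), (-9, 272)]
-30 2 [(-11, 242), (-11, 244)]
-20 2 [(-36, 151), (-57, 153)]
-10 59 [(-33, 150), (-34, 151), (-39, 153), (-40, 153), (-58, 154), (-45, 155), (-46, 156), (-50, 158), (-50, 158), (-50, 159), (-53, 161), (-1, 162), (0, 171), (2, 177), (3, 187)]
0 135 [(-34, 150), (-38, 153), (-38, 154), (-57, 156), (0, 159), (8, 160), (0, 164), (1, 170), (3, 176), (5, 183), (8, 188), (4, 194), (12, 202)]
10 24 [(-49, 150), (-58, 150), (-46, 151), (-42, 152), (-42, 154), (-44, 154), (-58, 154), (-41, 155), (-57, 155), (-48, 156), (-53, 157), (-52, 160)]
30 15 [(5, 238), (1, 239), (-1, 241), (-11, 242), (-9, 242), (9, 242), (0, 243), (-7, 244), (11, 244), (4, 244), (-9, 245), (-11, 245), (17, 245), (0, 246), (-11, 247)]
40 54 [(9, 238), (-5, 241), (9, 242), (11, 243), (10, 244), (-1, 245), (15, 245), (12, 246), (14, 246), (13, 247), (15, 247), (18, 248), (-1, 248), (-5, 250)]
50 44 [(20, 232), (16, 236), (10, 240), (20, 241), (8, 242), (24, 243), (10, 244), (11, 245), (13, 245), (15, 246), (20, 246), (21, 246), (12, 247), (19, 247), (17, 248)]
60 17 [(21, 236), (19, 236), (15, 236), (13, 236), (17, 237), (22, 238), (19, 239), (13, 240), (10, 240), (17, 240), (21, 241), (15, 241), (17, 243), (15, 244), (19, 246), (12, 246), (17, 246)]
```

View pics/s5.png

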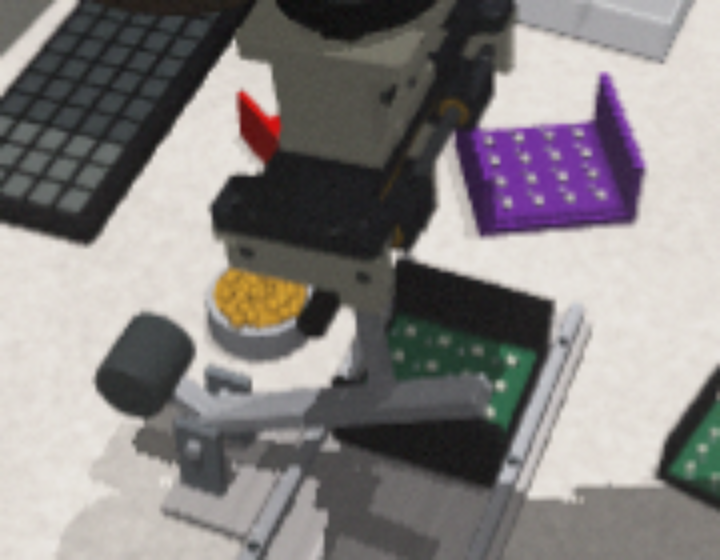

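The gate is held at 0.5 rad with the bar resting on the fingers: its end is at (320,310) in the crop, track x ≈ 17, z ≈ 240. I'll continue in small steps.

```bash
python3 -m inch '[{"x":0.35,"y":0,"z":-0.2,"yaw":0}]' >/dev/null
python3 -c "from h import *;gate()"
python3 -m inch '[{"x":0.35,"y":0,"z":-0.2,"yaw":0}]' >/dev/null
python3 -c "from h import *;gate()"
python3 -m inch '[{"x":0.38,"y":0,"z":-0.18,"yaw":0}]' >/dev/null
python3 -c "from h import *;gate()"
```

```text
t 8.57 g 0.52 n141 sd 0.03 bar [ 23. 240.] tcp [  6.   0. 215.] bar-tcp [17. 24.] pitch 5.9 F [ 3.7 -0.4  3.3] next tangent x 0.89 up 0.46
t 8.70 g 0.57 n128 sd 0.02 bar [ 32. 244.] tcp [ 17.   0. 220.] bar-tcp [15. 24.] pitch 5.8 F [3.5 0.8 3.2] next tangent x 0.91 up 0.41
t 8.83 g 0.63 n118 sd 0.02 bar [ 43. 249.] tcp [ 28.   0. 224.] bar-tcp [15. 25.] pitch 5.7 F [ 3.  -0.9  2.7] next tangent x 0.93 up 0.36
```

```bash
python3 -m inch '[{"x":0.4,"y":0,"z":-0.17,"yaw":0}]' >/dev/null
python3 -c "from h import *;gate()"
python3 -m inch '[{"x":0.42,"y":0,"z":-0.15,"yaw":0}]' >/dev/null
python3 -c "from h import *;gate()"
python3 -m inch '[{"x":0.45,"y":0,"z":-0.12,"yaw":0}]' >/dev/null
python3 -c "from h import *;gate()"
python3 -m inch '[{"x":0.45,"y":0,"z":-0.1,"yaw":0}]' >/dev/null
python3 -c "from h import *;gate()"
```

```text
t 8.97 g 0.69 n99 sd 0.02 bar [ 55. 253.] tcp [ 40.   1. 227.] bar-tcp [15. 26.] pitch 5.6 F [ 4.3 -0.7  2.4] next tangent x 0.95 up 0.30
t 9.10 g 0.76 n92 sd 0.02 bar [ 67. 256.] tcp [ 52.   1. 230.] bar-tcp [15. 26.] pitch 5.5 F [4.  0.8 2.5] next tangent x 0.97 up 0.24
t 9.23 g 0.82 n73 sd 0.02 bar [ 79. 259.] tcp [ 65.   1. 232.] bar-tcp [14. 27.] pitch 5.5 F [3.7 0.6 2.2] next tangent x 0.98 up 0.18
t 9.37 g 0.91 n54 sd 0.02 bar [ 97. 261.] tcp [ 78.   1. 233.] bar-tcp [19. 28.] pitch 5.4 F [ 3.9 -0.   2.1] next tangent x 1.00 up 0.09
```

```bash
python3 -m inch '[{"x":0.5,"y":0,"z":-0.05,"yaw":0},{"x":0.5,"y":0,"z":-0.05,"yaw":0},{"x":0,"y":0,"z":0,"yaw":0},{"x":0,"y":0,"z":0,"yaw":0}]' -1 5
python3 -c "from h import *;gate()"
python3 -m inch '[{"x":0,"y":0,"z":0,"yaw":0},{"x":0,"y":0,"z":0,"yaw":0},{"x":0,"y":0,"z":0,"yaw":0},{"x":0,"y":0,"z":0,"yaw":0}]'
python3 - <<'E'
from h import *
p=gate();p,d=r.capture("side")
T=w2t(cloud("side",d));x,y,z=T[...,0],T[...,1],T[...,2]
m=(x>140)&(x<300)&(abs(y)<65)&(z>190)&(z<245)&(d>0);print("bar at 1.65 would be x238 z220:",m.sum(),np.median(x[m]),np.median(z[m]),y[m].min() if m.any() else 0)
E
```

```text
time_s: 9.7
tcp_pos: [0.5964, -0.025, 0.2316]
eef_rot: [179.0, 5.4, 2.6]
contact_force: [-0.1, 0.1, 0.5]
gripper_width: 0.0295
t 9.75 g 1.10 n39 sd 0.14 bar [135. 261.] tcp [102.   1. 232.] bar-tcp [33. 29.] pitch 5.4 F [-0.7  0.4 -0.7] next tangent x 1.00 up -0.10
time_s: 10.08
tcp_pos: [0.594, -0.025, 0.2318]
eef_rot: [179.0, 5.3, 2.6]
contact_force: [0.3, -0.5, 0.7]
gripper_width: 0.0019
t 10.13 g 1.39 n96 sd 0.14 bar [192. 247.] tcp [100.   2. 232.] bar-tcp [92. 15.] pitch 5.3 F [-0.2 -0.2 -0.3] next tangent x 0.93 up -0.38
bar at 1.65 would be x238 z220: 489 211.44687673137653 217.96662805143296 -11.940313924396653
```

```bash
python3 -m inch '[{"x":-0.9,"y":0,"z":0,"yaw":0},{"x":-0.9,"y":0,"z":0,"yaw":0},{"x":-0.9,"y":0.3,"z":0,"yaw":0},{"x":-0.9,"y":0.9,"z":0,"yaw":0},{"x":-0.2,"y":1,"z":0,"yaw":0}]'
python3 -m inch '[{"x":0,"y":1,"z":0,"yaw":0},{"x":0,"y":1,"z":0,"yaw":0},{"x":0,"y":1,"z":0,"yaw":0},{"x":0,"y":1,"z":0,"yaw":0},{"x":0,"y":1,"z":0,"yaw":0}]'
python3 -c "from h import *;gate();where()"
```

```text
time_s: 10.6
tcp_pos: [0.4998, -0.0825, 0.2403]
eef_rot: [179.0, 5.4, 2.8]
contact_force: [-0.5, 0.1, -0.5]
gripper_width: 0.0005
time_s: 11.02
tcp_pos: [0.5039, -0.2119, 0.2457]
eef_rot: [179.0, 5.1, 3.0]
contact_force: [0.3, 0.0, 0.1]
gripper_width: 0.0008
t 11.07 g 1.39 n102 sd 0.13 bar [192. 247.] tcp [   2. -184.  246.] bar-tcp [190.   1.] pitch 5.1 F [ 1.4 -2.   1.2] next tangent x 0.92 up -0.38
t 11.07 track mm 2.0 -184.4 245.6 yaw [179.    5.1   3. ] F [ 1.4 -2.   1.2] w 0.0
```

```bash
python3 -m inch '[{"x":0.05,"y":0.9,"z":0.3,"yaw":0.1},{"x":0.08,"y":0.1,"z":1,"yaw":0},{"x":0.08,"y":0,"z":1,"yaw":0},{"x":0.08,"y":0,"z":1,"yaw":0},{"x":0.08,"y":0,"z":1,"yaw":0}]'
python3 -m inch '[{"x":0.08,"y":0,"z":0.8,"yaw":0},{"x":0,"y":0,"z":0,"yaw":0}]'
python3 - <<'E'
from h import *
where();p,d=r.capture("side");cv2.imwrite("pics/s6.png",cv2.resize(p[90:290,220:480,::-1],None,fx=3,fy=3))
E
```

```text
time_s: 11.48
tcp_pos: [0.5095, -0.2483, 0.1416]
eef_rot: [178.7, 4.3, 2.3]
contact_force: [0.3, 0.8, -1.2]
gripper_width: 0.0009
time_s: 11.65
tcp_pos: [0.5068, -0.2483, 0.116]
eef_rot: [178.8, 4.7, 2.2]
contact_force: [-0.9, 0.6, 0.8]
gripper_width: 0.0006
t 11.65 track mm 3.3 -217.6 116.0 yaw [178.8   4.7   2.2] F [-0.9  0.6  0.8] w 0.001
```

View pics/s6.png

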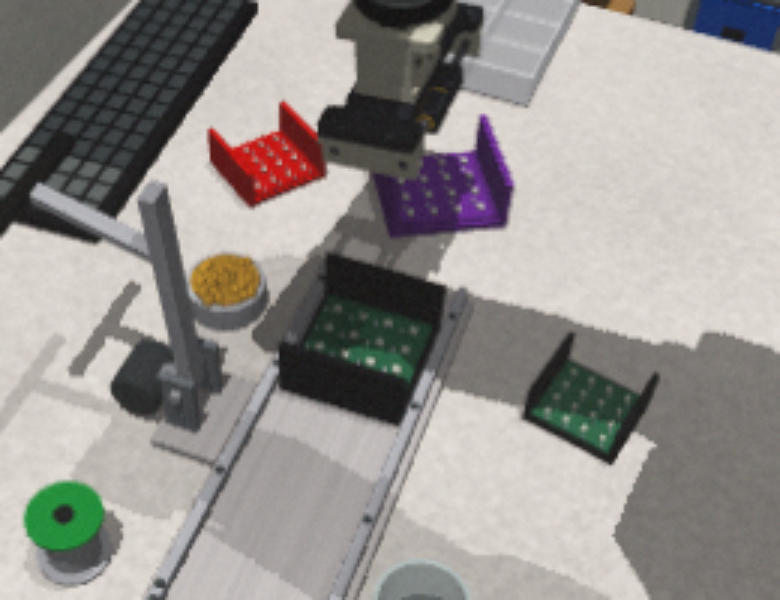

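The gate stands raised past upright, resting at its stop (crop 165,290). The carrier is in front of the gate, and the fingers are behind its rear wall. Now I'll lower and push gently.

```bash
python3 -m inch '[{"x":0,"y":0,"z":0.9,"yaw":0},{"x":0,"y":0,"z":0.9,"yaw":0},{"x":0,"y":0,"z":0.8,"yaw":0},{"x":0,"y":0,"z":0,"yaw":0}]'
python3 - <<'E'
from h import *
where();p,d=r.capture("top")
T=w2t(cloud("top",d));x,y,z=T[...,0],T[...,1],T[...,2]
m=(abs(x)<50)&(y<0)&(y>-185)&(z>62)&(z<76)&(d>0);print("wall y",np.sort(y[m])[[3,-4]].round() if m.sum()>8 else m.sum())
E
```

```text
time_s: 12.03
tcp_pos: [0.508, -0.2514, 0.0586]
eef_rot: [178.6, 4.0, 2.3]
contact_force: [-0.9, 0.4, -0.1]
gripper_width: 0.0004
t 12.03 track mm 4.4 -220.8 58.6 yaw [178.6   4.    2.3] F [-0.9  0.4 -0.1] w 0.0
wall y [-160. -153.]
```

```bash
python3 -m inch '[{"x":-0.1,"y":0,"z":0.5,"yaw":0},{"x":0,"y":-0.5,"z":0,"yaw":0},{"x":0,"y":-0.5,"z":0,"yaw":0},{"x":0,"y":-0.4,"z":0,"yaw":0},{"x":0,"y":-0.4,"z":0,"yaw":0}]' >/dev/null
python3 -c "from h import *;where()"
python3 -m inch '[{"x":0,"y":-0.5,"z":0,"yaw":0},{"x":0,"y":-0.5,"z":0,"yaw":0},{"x":0,"y":-0.5,"z":0,"yaw":0},{"x":0,"y":-0.5,"z":0,"yaw":0},{"x":0,"y":-0.5,"z":0,"yaw":0}]' >/dev/null
python3 -c "from h import *;where()"
```

```text
t 12.5 track mm 9.4 -176.2 56.9 yaw [178.3   3.1   2.3] F [0.7 0.5 0.4] w 0.001
t 12.92 track mm 13.2 -106.3 61.1 yaw [178.2   2.6   2.6] F [ 0.2 -0.4 -0.9] w 0.001
```

```bash
cat >> h.py <<'E'
def car(lo,hi):
    p,d=r.capture("side");T=w2t(cloud("side",d));x,y,z=T[...,0],T[...,1],T[...,2]
    m=(abs(x)<48)&(y>lo)&(y<hi)&(z>45)&(z<69)&(d>0)
    if m.sum()>20: print("front wall y 95%",np.percentile(y[m],[5,50,95,99]).round(1),"z top",np.percentile(z[m],98).round(1))
    return p
E
python3 -m inch '[{"x":-0.15,"y":0,"z":0.2,"yaw":0},{"x":-0.15,"y":-0.3,"z":0.2,"yaw":0},{"x":-0.1,"y":-0.4,"z":0.2,"yaw":0},{"x":-0.1,"y":-0.4,"z":0.15,"yaw":0}]' >/dev/null
python3 -c "from h import *;where();car(-20,120)"
```

```text
t 13.25 track mm 1.6 -74.5 44.5 yaw [178.2   2.2   2.8] F [ 0.3  0.6 -0.1] w 0.0
```

```bash
python3 - <<'E'
from h import *
p,d=r.capture("side");cv2.imwrite("pics/s7.png",cv2.resize(p[110:310,220:480,::-1],None,fx=3,fy=3));where()
T=w2t(cloud("side",d));x,y,z=T[...,0],T[...,1],T[...,2]
m=(abs(x)<48)&(abs(y)<200)&(z>50)&(z<75)&(d>0);print(np.histogram(y[m],np.arange(-200,201,20)))
E
```

```text
t 13.35 track mm 1.0 -74.0 44.1 yaw [178.2   2.3   2.9] F [ 0.  -0.3 -1.3] w 0.0
(array([  0,   9,  78,   0,   0,   0,   0, 119,   0,   0,   0,   0,   0,
         0,   0,   0,   0,   0,   0, 172]), array([-200, -180, -160, -140, -120, -100,  -80,  -60,  -40,  -20,    0,
         20,   40,   60,   80,  100,  120,  140,  160,  180,  200]))
```

View pics/s7.png

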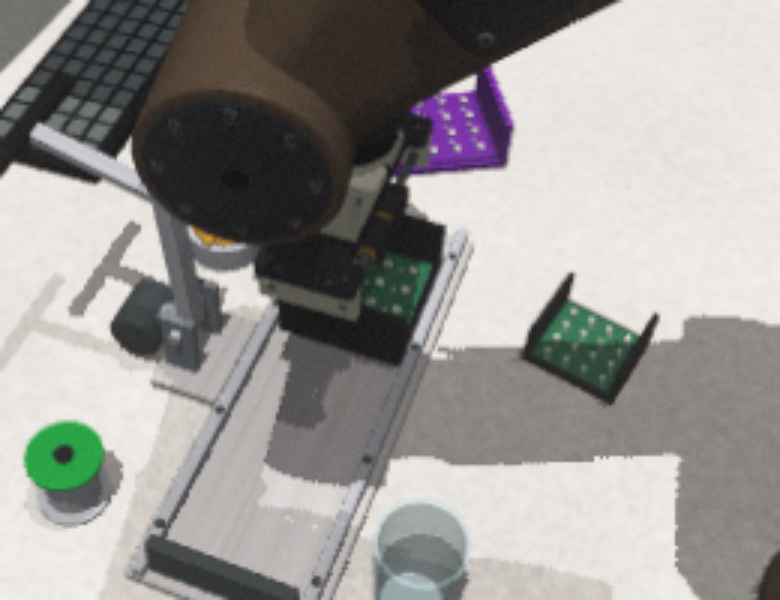

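The carrier has not moved: its front wall is still at y ≈ -45, so the fingers passed over the rear wall. I'll check the gripper's real height in depth before moving again.

```bash
python3 - <<'E'
from h import *
p,d=r.capture("side");where()
X=cloud("side",d);T=w2t(X)
for u,v in((310,285),(310,300),(310,312),(350,315),(285,290),(360,320),(300,270)):
    a,b=int(220+u/3),int(110+v/3);print((u,v),T[b,a].round())
q,d2=r.capture("top");T2=w2t(cloud("top",d2));x,y,z=T2[...,0],T2[...,1],T2[...,2]
m=(abs(x)<50)&(abs(y+105)<75)&(d2>0)
for lo in range(0,200,10):
    k=m&(z>=lo)&(z<lo+10)
    if k.sum():print(lo,k.sum(),"x",np.percentile(x[k],[2,98]).round(),"y",np.percentile(y[k],[2,98]).round())
E
```

```text
t 13.4 track mm 1.6 -74.6 44.5 yaw [178.2   2.3   2.9] F [-0.5  0.1 -0.2] w 0.0
(310, 285) [ -3.  25. 171.]
(310, 300) [  0.  16. 142.]
(310, 312) [ 22. -42.  51.]
(350, 315) [-30.  15. 139.]
(285, 290) [ 16.  23. 157.]
(360, 320) [-22. -44.  62.]
(300, 270) [  6.  19. 178.]
0 15 x [-48. -27.] y [-179.  -31.]
10 77 x [-49.  13.] y [-179.  -31.]
20 341 x [-49.  29.] y [-151.  -54.]
30 60 x [-49.  37.] y [-153.  -56.]
50 1 x [-50. -50.] y [-154. -154.]
60 23 x [-49. -28.] y [-162.  -45.]
70 25 x [-48. -29.] y [-160.  -45.]
140 7 x [-32. -26.] y [-90. -40.]
150 50 x [-32.  38.] y [-155.  -42.]
160 54 x [-32. -18.] y [-135.  -40.]
170 59 x [-31.  46.] y [-166. -133.]
180 319 x [-28.  43.] y [-165. -114.]
```

Depth shows the gripper really is about 40 mm higher than the reported TCP implies. The body underside is at z ≈ 139 where 99 was expected, and on the gate the fingertips were at reported z + 29. That also explains the slips off the bar. I'll use tip ≈ reported z + 29, go back behind the carrier and lower further.

```bash
python3 -m inch '[{"x":0,"y":0,"z":-0.9,"yaw":0},{"x":0,"y":1,"z":-0.2,"yaw":0},{"x":0,"y":1,"z":0,"yaw":0},{"x":0,"y":1,"z":0,"yaw":0},{"x":0,"y":1,"z":0,"yaw":0}]' >/dev/null
python3 -m inch '[{"x":0,"y":1,"z":0,"yaw":0},{"x":0,"y":0.6,"z":0.1,"yaw":0.1},{"x":0,"y":0,"z":0,"yaw":0}]' >/dev/null
python3 -c "from h import *;where()"
```

```text
t 14.12 track mm 6.4 -222.2 76.8 yaw [178.1   2.1   2.6] F [ 0.6 -0.3 -0.3] w 0.0
```

```bash
python3 -m inch '[{"x":-0.1,"y":0,"z":0.8,"yaw":0},{"x":-0.1,"y":0,"z":0.8,"yaw":0},{"x":0,"y":0,"z":0.6,"yaw":0},{"x":0,"y":0,"z":0.2,"yaw":0},{"x":0,"y":0,"z":0,"yaw":0}]' >/dev/null
python3 - <<'E'
from h import *
where();p,d=r.capture("side");T=w2t(cloud("side",d));x,y,z=T[...,0],T[...,1],T[...,2]
m=(abs(x)<45)&(y>-180)&(y<-110)&(z>90)&(z<140)&(d>0);print("body underside z",np.percentile(z[m],[1,5,20]).round() if m.sum() else None, y[m].max() if m.any() else 0)
E
```

```text
t 14.53 track mm 0.0 -227.2 16.2 yaw [178.    1.9   2.2] F [-0.3 -0.1  0.9] w 0.0
body underside z [106. 107. 112.] -126.71893322393204
```

```bash
python3 -m inch '[{"x":0,"y":-0.4,"z":0.25,"yaw":0},{"x":-0.03,"y":-0.5,"z":0.05,"yaw":0},{"x":-0.03,"y":-0.5,"z":0.05,"yaw":0},{"x":-0.03,"y":-0.4,"z":0.05,"yaw":0},{"x":-0.03,"y":-0.4,"z":0.05,"yaw":0}]' >/dev/null
python3 -c "from h import *;where();car(-60,60)"
```

```text
t 15.0 track mm 0.2 -169.8 6.5 yaw [177.9   1.6   2.2] F [ 0.2 -3.   4.2] w 0.0
front wall y 95% [-31.7 -29.  -27.1 -25.9] z top 68.9
```

```bash
python3 -m inch '[{"x":-0.03,"y":-0.5,"z":0,"yaw":0},{"x":-0.03,"y":-0.5,"z":0,"yaw":0},{"x":-0.03,"y":-0.5,"z":0,"yaw":0},{"x":-0.03,"y":-0.5,"z":0,"yaw":0},{"x":-0.03,"y":-0.5,"z":0,"yaw":0}]' >/dev/null
python3 -c "from h import *;where();car(-20,140)"
```

```text
t 15.47 track mm -2.5 -102.2 6.1 yaw [177.9   1.4   2.4] F [-0.4 -1.7  0.9] w 0.001
front wall y 95% [36.2 38.6 39.9 40.5] z top 68.8
```

```bash
python3 -m inch '[{"x":0,"y":-0.5,"z":0,"yaw":0},{"x":0,"y":-0.5,"z":0,"yaw":0},{"x":0,"y":-0.5,"z":0,"yaw":0},{"x":0,"y":-0.5,"z":0,"yaw":0},{"x":0,"y":-0.5,"z":0,"yaw":0}]' >/dev/null
python3 -c "from h import *;where();car(40,180)"
python3 -m inch '[{"x":0,"y":-0.5,"z":0,"yaw":0},{"x":0,"y":-0.5,"z":0,"yaw":0},{"x":0,"y":-0.4,"z":0,"yaw":0},{"x":0,"y":-0.4,"z":0,"yaw":0}]' >/dev/null
python3 -c "from h import *;where();car(90,188)"
```

```text
t 15.93 track mm -1.9 -35.9 5.9 yaw [177.9   1.2   2.5] F [-0.5 -1.8  2.2] w 0.001
front wall y 95% [102.5 103.8 105.1 105.5] z top 68.8
t 16.32 track mm -1.7 11.7 5.6 yaw [177.9   1.1   2.7] F [ 1.1 -4.3  4. ] w 0.0
front wall y 95% [150.7 151.8 153.2 153.8] z top 68.8
```

```bash
python3 -m inch '[{"x":0,"y":-0.35,"z":0,"yaw":0},{"x":0,"y":-0.3,"z":0,"yaw":0},{"x":0,"y":-0.25,"z":0,"yaw":0},{"x":0,"y":-0.15,"z":0,"yaw":0}]' >/dev/null
python3 -c "from h import *;where();car(90,196)"
python3 -m inch '[{"x":0,"y":-0.15,"z":0,"yaw":0},{"x":0,"y":-0.15,"z":0,"yaw":0}]' >/dev/null
python3 -c "from h import *;where();car(90,196)"
```

```text
t 16.7 track mm -1.6 40.9 4.8 yaw [177.9   1.1   2.7] F [ 0.  -3.7  3.5] w 0.0
front wall y 95% [180.2 182.  195.1 195.8] z top 68.6
t 16.92 track mm -1.8 48.9 4.4 yaw [177.8   1.1   2.7] F [-1.6 -9.9  6.1] w 0.0
front wall y 95% [188.2 189.8 195.4 195.9] z top 68.8
```

```bash
python3 -m inch '[{"x":0,"y":-0.1,"z":0,"yaw":0}]' >/dev/null
python3 -c "from h import *;where()"
python3 -m inch '[{"x":0,"y":-0.1,"z":0,"yaw":0}]' >/dev/null
python3 -c "from h import *;where()"
```

```text
t 17.05 track mm -3.6 49.6 4.4 yaw [177.7   1.3   2.7] F [  6.1 -28.2   9.8] w 0.0
t 17.13 track mm -3.9 49.5 4.7 yaw [177.4   1.4   2.8] F [ 11.9 -30.9   4.8] w 0.001
```

It has stalled firmly against the stop. I'll back straight off, rise and check.

```bash
python3 -m inch '[{"x":0,"y":0.2,"z":0,"yaw":0},{"x":0,"y":0.6,"z":0,"yaw":0},{"x":0,"y":0.8,"z":0,"yaw":0},{"x":0,"y":0.4,"z":-0.5,"yaw":0},{"x":0,"y":0,"z":-1,"yaw":0}]' >/dev/null
python3 -m inch '[{"x":0,"y":0.5,"z":-1,"yaw":0},{"x":0,"y":1,"z":-1,"yaw":0},{"x":0,"y":1,"z":-1,"yaw":0},{"x":0,"y":1,"z":-0.5,"yaw":0},{"x":0,"y":1,"z":0,"yaw":0}]' >/dev/null
python3 -m inch '[{"x":0,"y":1,"z":0,"yaw":0},{"x":0,"y":1,"z":0,"yaw":0},{"x":0,"y":0,"z":0,"yaw":0},{"x":0,"y":0,"z":0,"yaw":0}]' >/dev/null
python3 - <<'E'
from h import *
where();p=car(90,196);q,d=r.capture("top")
cv2.imwrite("pics/end.png",np.vstack([cv2.resize(p[130:310,220:480,::-1],(520,360)),cv2.resize(q[140:260,225:385,::-1],(320,240),0)if 0 else cv2.resize(q[140:256,225:393,::-1],(520,240))[:240]]))
T=w2t(cloud("top",d));x,y,z=T[...,0],T[...,1],T[...,2]
m=(abs(x)<45)&(y>40)&(y<194)&(z>62)&(z<76)&(d>0);print("top: walls y",np.percentile(y[m],[1,30,70,99]).round(1))
E
```

```text
t 18.3 track mm 0.2 -164.2 143.4 yaw [177.6   1.4   2.6] F [-0.5 -0.3 -0.2] w 0.0
front wall y 95% [188.5 190.3 195.  195.5] z top 68.9
top: walls y [182.1 184.4 187.9 191.1]
```

View pics/end.png

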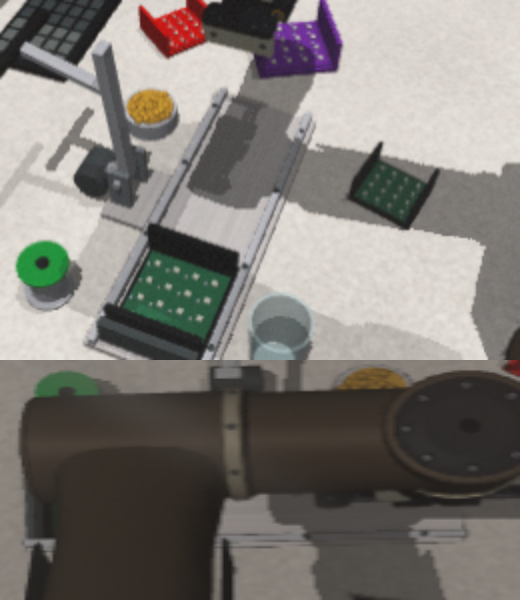

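The side view shows the carrier's front wall flush against the end stop (crop 150,330) and the gate still raised (115,120). Spool, tin and tumbler are standing where they were.

```bash
python3 -c "from plant import r;print(r.close_job())"
```

```text
the job is handed in; nothing more can be done
None
```

I raised the gate past its balance point, where it stays up by itself. I then pushed the carrier through the open gate to the end stop and handed the job in at about 18 s, with the robot touching nothing.

**Last checks**
- **Carrier:** its front wall is at track y ≈ 190 mm, where the end stop is. It stopped at about 30 N and had not moved after I backed off.
- **Gate:** the last picture shows it upright and resting on its stop. My arm-fit code read only 1.39 rad because its mask cuts off near upright, so the picture and the handle's position were the better evidence.
- **Bystanders:** the spool, tin and tumbler look untouched in that picture. I did not re-measure them.

**What went wrong along the way**
- **Height offset:** the depth images put the gripper about 40 mm higher than the reported TCP height and the stated tool dimensions imply. I only worked this out late, and used the corrected height for the final push.
- **Gate:** the first two attempts failed. The fingers passed over the handle bar once, then slipped off it at about 0.5 rad and the gate fell back.
- **Carrier:** the first push passed over its rear wall without moving it.
- **Forces and tilt:** the wrist force briefly reached about 58 N when the handle jammed, which was finger contact and under the 120 N limit. The tool tilted by up to about 6° while lifting the gate.

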